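Load two cells into the sprung test track

TASK

Load the two blue cells into the battery test track. Draw the sprung follower back by its red thumb knob, slip the knob sideways into the notch of the brass catch plate without forcing it and let go, so that the follower stays parked; then lay both blue cells gently end to end in the track, button ends towards the fixed contact block. Finally take the knob out of the notch and ease the follower forward, never letting it snap, until its spring holds the cells tight against the contact, let go, and leave the orange cell, the meter and the screwdriver alone.

Things in the scene. Friction and masses are not known exactly. Their poses are not given: they have to be found in the camera images.
- track: Battery test track fixed to the bench. Black base plate 290 x 90 x 8 mm. Origin: centre of its underside; +x along the track to the fixed contact, z up. Contact block x = 115 to 131 mm, 36 wide, up to z = 52; end plate x = -145 to -137, up to z = 44; between them two rails (see groove) with the sprung follower on them. The bracket with the catch plate stands at its +y side.
- groove (a point): Centre of the groove for the cells, track x = 49.5, y = 0, z = 32.3 mm: the axis of a lying cell. Axes as the track's. The groove lies between two aluminium rails, inner faces at y = +-8, outer at +-10.5, tops at z = 22 mm; a 26 mm cell rests on their inner edges. Outside them fingers have free room down to the base plate (z = 8). Over 40 N from a cell is too rough.
- contact (a point): Point on the face of the fixed contact (copper disc on the black block) at track x = 115, y = 0, z = 32.3 mm; axes as the track's.
- follower (a joint): How far the follower is drawn back (towards track -x), m: 0 at rest in the empty track, 0.095 at its rear stop. Its face stands at track x = 45 mm minus this; two cells in line against the contact hold it at 0.061. A spring of 6.3 N (at 0) to 7.7 N (at the stop) pulls it forward, plus 0.5 N of friction; let go off the catch it snaps forward much faster than 0.25 m/s.
- latch (a joint): The thumb slide that carries the knob, a cross slide on top of the follower, in m: 0 = knob on the track's centre line, 0.0095 = fully aside towards track +y. It moves sideways with 0.5 N of friction, without spring or turning; parked in the notch it stays aside.
- knob: Thumb knob on the thumb slide: steel shank 8 mm in diameter, 12 mm high, on it a red head 16 mm in diameter, 22 mm high (from 54 to 76 mm above the bench). Origin: foot of the shank, on the knob's axis. Latch at 0: y = 0 of the track, x = 5 mm minus follower, that is 40 mm behind the follower's face. Grip it and pull along the track.
- knob_top (a point): Centre of the top of the red knob, 76 mm above the bench.
- shoe: The follower: a carriage whose front, a black contact shoe 28 mm wide, 24 high, 8.5 thick with a copper disc, presses on the cells; it carries thumb slide and knob. Origin: middle of its front face, on the axis of the cells; axes as the track's.
- bracket: Dark steel bracket, wall 62 x 6 x 36 mm at track y = 36.5 to 42.5. It carries the brass catch plate. Origin: on the track's centre line, x = -73 mm, z = 8 mm; axes as the track's. The plate is 44 mm long, 6 thick, 45 to 51 mm above the bench; its straight edge at y = 5.5 mm faces the shank, 1.5 mm clear of it. Fingers on the knob's head must stay above the plate.
- catch_zone (a point): On the line of the plate's edge: bracket x = 0, y = 5.5 mm, 48 mm above the bench. The edge has a square notch 11 mm wide, 10 deep, for the 8 mm shank. The plate is clamped anywhere along slots: the notch's middle is up to 7 mm either way along x from this point and is not measured; find it by feel or sight. The spring rests the shank on the notch's front (+x) face. Over 35 N on the plate is forcing it.
- cell_a: Blue cylindrical cell 26 mm in diameter, 65.5 mm long overall, 75 to 110 g. Origin: on its axis, halfway along; +x points to its button end (white collar, steel button 11 mm wide, 1.5 mm proud); the other end is flat. Starts lying in a groove of the tray.
- cell_b: The other blue cell, same size and axes as cell_a; it lies the other way round in the tray.
- cell_spent: Spent cell with orange wrap, same size and axes as the blue cells; it stays in the tray.
- tray: Grey cell tray 84 x 205 x 6 mm fixed to the bench. Origin: centre of its underside. Three grooves along x at y = -64, 0, +64 mm, with rails as in the track (tops at z = 20 mm): a cell's axis lies 30 mm above the bench. End walls 21 mm wide, up to z = 28, at x = +-39.5 mm. Beside each groove fingers have free room down to z = 6 mm.
- meter: Yellow hand-held multimeter lying on the bench, 170 x 82 x 46 mm; origin at the centre of its underside. Leave alone.
- screwdriver: Screwdriver 170 mm long with a red handle, lying on the bench. Leave alone.

How it is judged:
By the outcome, as a careful person would: the job done as asked, in the order asked, and still so for the second after the job is handed in, with the robot touching nothing.
It also fails if it takes over 72 s, if anything falls off the work surface, if the arm or the gripper's body presses on something with over 40 N, if the wrist force passes 120 N, or if a joint passes its speed limit or range.

ROBOT

A 6-joint arm with a two-finger parallel gripper is mounted at the origin on the work surface. World frame = base frame: x ahead of the robot, y to its left, z up, the work surface at z = 0. Lengths are in m, angles in rad, forces in N, time in s.
With the tool pointing down it reaches from about 0.35 to 0.775 m from the base axis. Payload 5.5 kg.
Tool frame: the origin (TCP) lies at the very end of the fingers, on their centre line; the grasp point (between the pads) lies 19 mm behind it; z points along the fingers, y is the line along which they close (so a half turn about z gives the same grasp; the last joint's range is limited). The gripper opens to 85 mm and grips with 20 to 120 N. Pads are 22 mm wide; open, the fingers measure 114 mm over their backs; the gripper's body (76 mm by 85 mm) begins 54 mm behind the grasp point. The pads swing forward as they close: fully open they stand 13 mm farther back than shut.
Start: joints at [-1.448, 0.313, 0.046, 1.304, 0, 1.431], TCP at [0.149, -0.555, 0.231] pointing down, gripper open.
Joint ranges: [-2.76, 2.76], [-0.86, 1.69], [-1.03, 1.26], [-2.2, 2.34], [-1.47, 1.5], [-3.14, 3.14]. Speed limits (rad/s): [2.57, 2.57, 3.14, 3.14, 3.14, 3.14].

INTERFACE

Orientations are given as a unit quaternion [w, x, y, z].
In Python, from workcell import env gives the robot as it stands. The module is installed in compiled form; this text tells all that it offers.
- The arm moves only by the tool jog_arm, never from a script. Its argument "rows" is a list of rows, each a list of 6 numbers: the shift along the world's x, y, z in units of 40 mm (1.0 is 40 mm), then the turn, a rotation vector about the world's x, y, z in units of 6 degrees (1.0 is 6 degrees). In form: [[x, y, z, wx, wy, wz], ...]. A call has 1 to 12 rows; each row is the pose to reach, as a shift and turn from the pose commanded when the call began; what a row does not reach only later rows make up. A row lasts 1/12 s, in which the tool goes at most 41.7 mm and 7.16 degrees, less where a joint would pass 70% of its speed; a pose out of reach is approached as far as the arm can. A call with a gripper value outside its range is refused whole. "jaw" is the gripper command: -1 is fully open, 1 is shut, values between are in proportion, set as the call begins (left out, the last holds). The fingers move at their own pace and stop on an object; "force" is the grip in N (left out, the last holds). Time passes only in rows, so rows that repeat a pose let the fingers close. It gives the time, the measured TCP pose, the force, the opening and the grip force at its end, in the units of the state.
- env.get_state(): the state, without advancing time (a new reading comes with each control period).
- env.read_camera(name): name is "scene" or "side" or "wrist"; returns a dict with "pixels" (420x560x3 uint8, red, green, blue), "mtx" (3x3 intrinsics, pixels), "k1" (the pictures are not rectified: a ray, as slopes to the right and down, at radius r is drawn at 1 + k1 r^2 times it, then the intrinsics apply), "cam_to_world" (4x4, takes a point from camera to world coordinates). Camera axes: x right, y up, looking along -z (the intrinsics and any distortion apply to the point x, -y, -z); pixel columns grow to the right and rows downward; lengths in m; the calibration is good to about 2 mm. A picture is of the moment at which its call begins. There is no depth.
- env.hand_in(): hands the job in; it is judged then, once.
The state is a dict: "clock": time; "joint_pos": joint angles; "qvel": joint speeds; "tau": joint torques, N m; "tcp_pos": TCP position; "orientation": TCP orientation; "wrist_force": force on the tool from outside, world axes, zero at the start; "ft_torque": the same for the moment, N m; "finger_gap": finger opening in m; "grip_force": force on a finger pad.
Only numpy, scipy, OpenCV 4.12 (cv2) and the standard library are available. Lean on these libraries where they do the work, as an engineer would, in place of code of your own. Each camera call takes 0.05 s, during which the arm holds its last target. There are 200 camera calls.

## Working session

There is one attempt and no reset: what is moved stays moved. The work goes in short steps, Python scripts to look and compute and a tool call to move; the robot and the scene stay as the last step left them, time stands still between calls to the robot, and variables do not carry over. Pictures are saved under pics/ and viewed, at most 10 in all, crops included, and the job is handed in when it is done.

Besides the shell and the picture viewer there is one more tool, called after "Emit:" in YAML: its name, and indented under it one key for each argument. jog_arm: Moves the arm, as the interface text tells. Its arguments: {"type":"object","properties":{"rows":{"type":"array","items":{"type":"array","items":{"type":"number"}}},"jaw":{"type":"number"},"force":{"type":"number"}},"required":["rows"]}

```bash
mkdir -p pics; cat > h.py <<'E'
import numpy as np, cv2, json
from workcell import env
def shot(n,f):
    c=env.read_camera(n); cv2.imwrite(f'pics/{f}.png',c['pixels'][:,:,::-1])
    np.savez(f'pics/{f}.npz',**{k:np.array(v) for k,v in c.items()}); return c
def ray(f,u,v):
    c=np.load(f'pics/{f}.npz'); M=c['mtx'];k=float(c['k1'])
    d=np.array([(u-M[0,2])/M[0,0],(v-M[1,2])/M[1,1]]); s=d.copy()
    for _ in range(30): s=d/(1+k*(s@s))
    T=c['cam_to_world']; return T[:3,3],T[:3,:3]@np.array([s[0],-s[1],-1])
def at(f,u,v,z):
    o,d=ray(f,u,v); return np.round(o+d*(z-o[2])/d[2],4)
def proj(f,p):
    c=np.load(f'pics/{f}.npz'); T=c['cam_to_world']; q=T[:3,:3].T@(np.array(p)-T[:3,3])
    s=np.array([q[0],-q[1]])/-q[2]; s=s*(1+float(c['k1'])*(s@s)); M=c['mtx']
    return np.round([M[0,0]*s[0]+M[0,2],M[1,1]*s[1]+M[1,2]],1)
E
python3 - <<'E'
from h import *
ims=[]
for n in ['scene','side','wrist']:
    c=shot(n,n+'0'); print(n,np.round(c['cam_to_world'],3).tolist(),c['mtx'].tolist(),c['k1'])
print(env.get_state())
E
```

```text
scene [[0.77, -0.431, 0.47, 1.162], [0.638, 0.503, -0.583, -0.761], [0.015, 0.749, 0.662, 0.937], [0.0, 0.0, 0.0, 1.0]] [[479.33833187979474, 0.0, 277.7813096993009], [0.0, 479.33833187979474, 205.63098660866856], [0.0, 0.0, 1.0]] -0.05636630682851294
side [[0.924, 0.195, -0.329, 0.238], [-0.382, 0.512, -0.769, -0.712], [0.019, 0.836, 0.548, 0.563], [0.0, 0.0, 0.0, 1.0]] [[395.6137358754746, 0.0, 290.43942191625075], [0.0, 395.6137358754746, 212.9750142475075], [0.0, 0.0, 1.0]] -0.05747239314060276
wrist [[0.259, 0.931, 0.257, 0.214], [-0.966, 0.25, 0.066, -0.538], [-0.003, -0.265, 0.964, 0.373], [0.0, 0.0, 0.0, 1.0]] [[311.77762254719414, 0.0, 281.5033158393403], [0.0, 311.77762254719414, 207.94237788524043], [0.0, 0.0, 1.0]] -0.0072280701290075135
{'clock': 0.15, 'joint_pos': array([-1.44762204e+00,  3.13831881e-01,  4.52693221e-02,  1.30360748e+00,
       -2.29092779e-05,  1.43121069e+00]), 'qvel': array([ 0.00074914, -0.00252471,  0.0018814 , -0.00169233,  0.00259363,
       -0.00129323]), 'tau': array([ 1.19667024e-03, -4.81066096e+01,  2.98814517e+01,  1.38603238e-02,
       -2.25279023e-04,  2.13681301e-05]), 'tcp_pos': array([ 0.14930015, -0.55489321,  0.23062347]), 'orientation': array([-6.86925707e-04,  9.91381825e-01,  1.31002309e-01, -5.81820602e-06]), 'wrist_force': array([0.23178194, 0.92522085, 0.65942373]), 'ft_torque': array([-0.04101007,  0.01275529, -0.04336344]), 'grip_force': 0.0, 'finger_gap': 0.08572094485039232}
```

View pics/scene0.png

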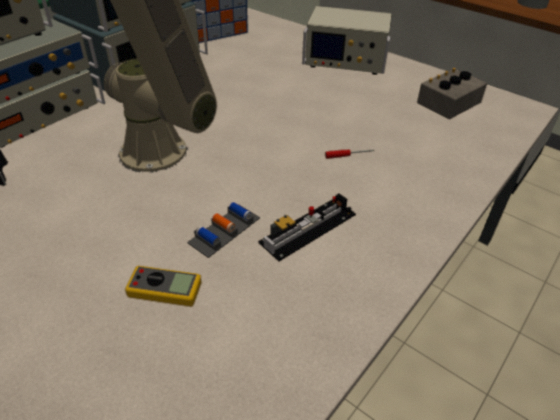

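View pics/side0.png

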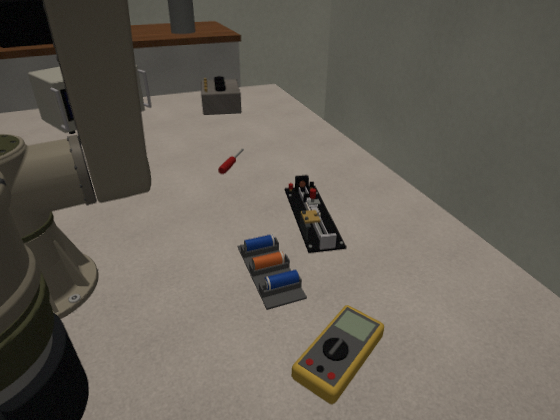

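```bash
python3 - <<'E'
import cv2
a=cv2.imread('pics/scene0.png')[185:265,180:365]
b=cv2.imread('pics/side0.png')[170:310,230:350]
cv2.imwrite('pics/c1.png',cv2.resize(a,None,fx=4.3,fy=4.3,interpolation=2))
cv2.imwrite('pics/c2.png',cv2.resize(b,None,fx=4.2,fy=4.2,interpolation=2))
E
```

```text
(no output)
```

View pics/c1.png

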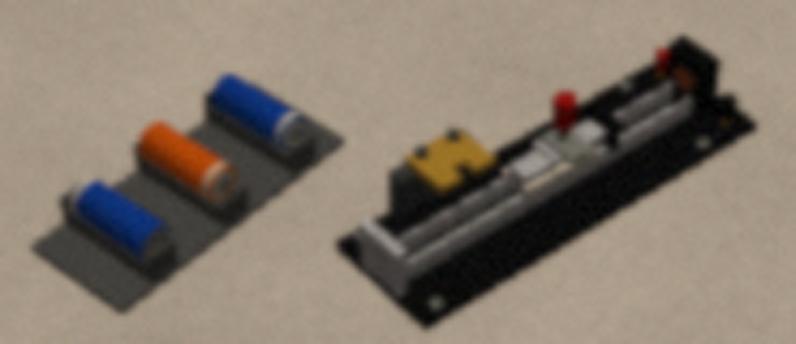

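View pics/c2.png

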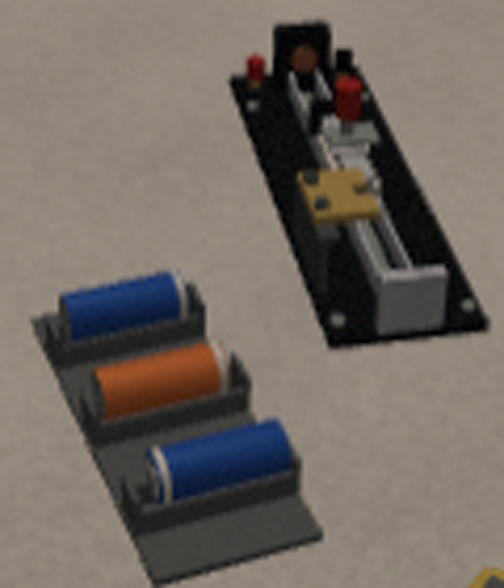

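```bash
python3 - <<'E'
from h import *
S=lambda u,v,z:at('scene0',180+u/4.3-.4,185+v/4.3-.4,z)
D=lambda u,v,z:at('side0',230+u/4.2-.4,170+v/4.2-.4,z)
print('track L,B,R',S(338,245,.008),S(427,327,.008),S(755,127,.008))
print('side  ',D(333,347,.008),D(488,325,.008),D(232,78,.008))
print('knobtop',S(564,97,.076),D(348,83,.076))
print('tray',S(33,247,.006),S(123,312,.006),S(343,140,.006))
print('side',D(155,582,.006),D(321,537,.006),D(35,320,.006))
print('cells far', [S(*p,.036) for p in[(228,85),(290,125)]],'near',[S(*p,.036) for p in [(95,190),(160,235)]])
E
```

```text
track L,B,R [ 0.5548 -0.0896  0.008 ] [ 0.6411 -0.1064  0.008 ] [0.6947 0.1743 0.008 ]
side   [ 0.5494 -0.0947  0.008 ] [ 0.6359 -0.108   0.008 ] [0.6062 0.1917 0.008 ]
knobtop [0.6216 0.051  0.076 ] [0.6231 0.0514 0.076 ]
tray [ 0.4093 -0.2137  0.006 ] [ 0.4917 -0.2155  0.006 ] [ 0.4919 -0.0132  0.006 ]
side [ 0.406 -0.216  0.006] [ 0.4869 -0.2177  0.006 ] [ 0.4093 -0.0132  0.006 ]
cells far [array([ 0.4204, -0.0465,  0.036 ]), array([ 0.478 , -0.0488,  0.036 ])] near [array([ 0.4261, -0.1725,  0.036 ]), array([ 0.4848, -0.174 ,  0.036 ])]
```

Scene crop: track plate corners at (338,245), (427,327) and (755,127), knob at (564,97), notch near (462,172). In the tray, the far blue cell's button points to world +x and the near one's to -x, with orange between them. I get track yaw ≈79°, centre ≈(0.623, 0.042). Now moving above the track.

Emit:
jog_arm:
  rows:
    - [5.5,6.6,-0.3,0,0,13]
    - [5.5,6.6,-0.3,0,0,13]
    - [5.5,6.6,-0.3,0,0,13]
    - [5.5,6.6,-0.3,0,0,13]
    - [5.5,6.6,-0.3,0,0,13]
    - [5.5,6.6,-0.3,0,0,13]
    - [5.5,6.6,-0.3,0,0,13]
    - [5.5,6.6,-0.3,0,0,13]
    - [5.5,6.6,-0.3,0,0,13]
    - [5.5,6.6,-0.3,0,0,13]
    - [5.5,6.6,-0.3,0,0,13]
  jaw: 0
  force: 40

```text
clock: 1.07
tcp_pos: [0.37, -0.2898, 0.2191]
orientation: [-0.0, 0.685, 0.729, 0.0]
wrist_force: [0.3, 0.4, -0.6]
finger_gap: 0.0425
grip_force: 0.0
```

Emit:
jog_arm:
  rows:
    - [6.2,7.5,-0.45,0,0,12.7]
    - [6.2,7.5,-0.45,0,0,12.7]
    - [6.2,7.5,-0.45,0,0,12.7]
    - [6.2,7.5,-0.45,0,0,12.7]
    - [6.2,7.5,-0.45,0,0,12.7]
    - [6.2,7.5,-0.45,0,0,12.7]
    - [6.2,7.5,-0.45,0,0,12.7]
    - [6.2,7.5,-0.45,0,0,12.7]
    - [6.2,7.5,-0.45,0,0,12.7]
    - [6.2,7.5,-0.45,0,0,12.7]
    - [6.2,7.5,-0.45,0,0,12.7]
    - [6.2,7.5,-0.45,0,0,12.7]

```text
clock: 2.07
tcp_pos: [0.6176, 0.0102, 0.2002]
orientation: [-0.001, 0.091, 0.996, 0.0]
wrist_force: [-0.1, -0.4, -0.1]
finger_gap: 0.0427
grip_force: 0.0
```

```bash
python3 - <<'E'
from h import *
c=shot('wrist','w1'); s=env.get_state(); print(s['tcp_pos'],s['orientation'],s['finger_gap'],s['joint_pos'])
a=cv2.imread('pics/w1.png'); cv2.imwrite('pics/w1b.png',cv2.resize(a,(800,600),interpolation=2))
E
```

```text
[0.61721737 0.00939692 0.20052   ] [-7.07712255e-04  9.38591102e-02  9.95585238e-01 -6.75687079e-06] 0.042859816953383666 [-1.14720023e-01  4.06712484e-01  1.06011673e-01  1.27151036e+00
 -4.28399090e-05  7.32749911e-02]
```

View pics/w1b.png

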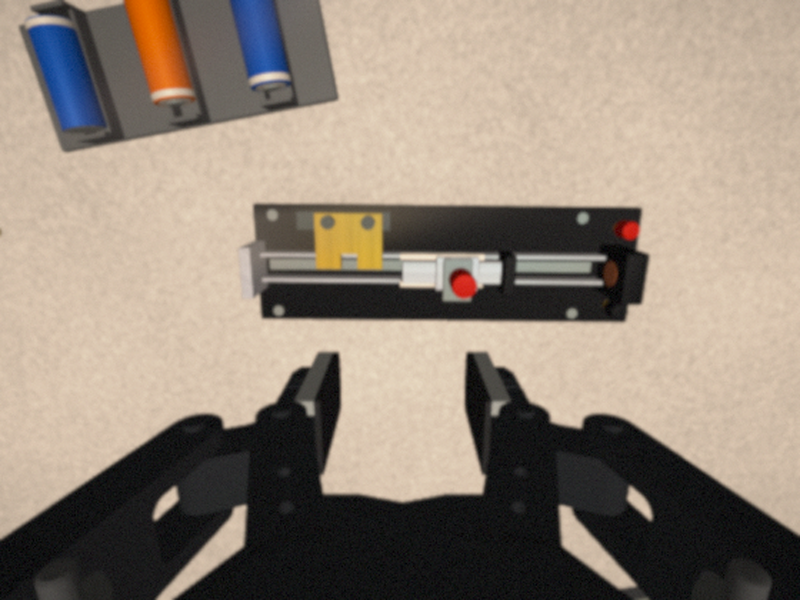

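```bash
cat >> h.py <<'E'
def W(u,v,z,f='w1'): return at(f,(u+.5)*.7-.5,(v+.5)*.7-.5,z)
E
python3 - <<'E'
from h import *
P=[W(255,204,.008),W(641,209,.008),W(624,321,.008),W(262,320,.008)]
for p in P:print(p)
c=np.mean(P,0);x=(P[1]+P[2]-P[0]-P[3])/2;print('centre',c,'len',np.linalg.norm(x),'yaw',np.degrees(np.arctan2(x[1],x[0])))
y=(P[0]+P[1]-P[2]-P[3])/2;print('wid',np.linalg.norm(y))
t=np.arctan2(x[1],x[0]);X=np.array([np.cos(t),np.sin(t),0]);Y=np.array([-np.sin(t),np.cos(t),0])
k=W(463,285,.076); print('knob',k,(k-c)@X,(k-c)@Y)
for n,q in dict(notch=W(349,269,.051),nl=W(341,269,.051),nr=W(357,269,.051),pl=W(316,269,.051),pr=W(383,269,.051),sc=W(368,222,.051),contact=W(610,273,.032)).items(): print(n,q,(q-k)@X,(q-k)@Y,(q-c)@X,(q-c)@Y)
print('cells',W(44,22,.03),W(84,130,.03),W(270,80,.03),W(270,87,.03))
E
```

```text
[ 0.5519 -0.0882  0.008 ]
[0.6075 0.1915 0.008 ]
[0.693  0.1744 0.008 ]
[ 0.6397 -0.1069  0.008 ]
centre [0.623025 0.0427   0.008   ] len 0.28573598390822247 yaw 79.01450222103246
wid 0.0884795597864275
knob [0.6226 0.0469 0.076 ] 0.004042048656955202 0.0012175662835371697
notch [ 0.6045 -0.0238  0.051 ] -0.07285359972962425 0.00429569626902242 -0.06881155107266905 0.0055132625525595915
nl [ 0.6035 -0.0291  0.051 ] -0.07824704013191883 0.0042674009178754815 -0.07420499147496362 0.00548496720141265
nr [ 0.6055 -0.0186  0.051 ] -0.0675583268721252 0.0043049355673561145 -0.06351627821516997 0.005522501850893284
pl [ 0.6005 -0.0455  0.051 ] -0.09491819906278011 0.004087234600368429 -0.0908761504058249 0.005304800883905598
pr [ 0.6087 -0.0016  0.051 ] -0.05026005056686434 0.004403103112151647 -0.046218001909909136 0.005620669395688815
sc [ 0.5764 -0.0051  0.051 ] -0.05985101969338582 0.03544425823263825 -0.055808971036430614 0.03666182451617542
contact [0.6448 0.1555 0.032 ] 0.11084039737246623 -0.0010983215894180187 0.11488244602942142 0.0001192446941191531
cells [ 0.4193 -0.1812  0.03  ] [ 0.4845 -0.1796  0.03  ] [ 0.478  -0.0506  0.03  ] [ 0.482  -0.0517  0.03  ]
```

The base plate measures 286 x 88 mm against a true 290 x 90. The knob is at track x≈4 and the notch middle at track x≈-69, 73 mm behind the knob. Both blue cells are confirmed at y≈-0.051 and y≈-0.180.

Emit:
jog_arm:
  rows:
    - [0.08,0.5,-0.4,0,0,0]
    - [0.155,0.96,-0.9,0,0,0]
    - [0.155,0.96,-1.6,0,0,0]
    - [0.155,0.96,-2.3,0,0,0]
    - [0.155,0.96,-2.9,0,0,0]
    - [0.155,0.96,-3.3,0,0,0]
    - [0.155,0.96,-3.5,0,0,0]
    - [0.155,0.96,-3.6,0,0,0]
    - [0.155,0.96,-3.63,0,0,0]
    - [0.155,0.96,-3.63,0,0,0]
    - [0.155,0.96,-3.63,0,0,0]

```text
clock: 3.03
tcp_pos: [0.6246, 0.0468, 0.0576]
orientation: [0.001, 0.094, 0.996, 0.0]
wrist_force: [0.1, 0.4, -0.5]
finger_gap: 0.0428
grip_force: 0.0
```

Emit:
jog_arm:
  rows:
    - [0,0,0,0,0,0]
    - [0,0,0,0,0,0]
    - [0,0,0,0,0,0]
    - [0,0,0,0,0,0]
    - [0,0,0,0,0,0]
    - [0,0,0,0,0,0]
    - [0,0,0,0,0,0]
    - [0,0,0,0,0,0]
  jaw: 1
  force: 40

```text
clock: 3.7
tcp_pos: [0.6244, 0.0478, 0.0573]
orientation: [0.001, 0.093, 0.996, 0.001]
wrist_force: [0.4, 2.8, 6.7]
finger_gap: 0.0146
grip_force: 39.1
```

Emit:
jog_arm:
  rows:
    - [-0.016,-0.08,0,0,0,0]
    - [-0.047,-0.24,0,0,0,0]
    - [-0.086,-0.44,0,0,0,0]
    - [-0.128,-0.66,0,0,0,0]
    - [-0.171,-0.88,0,0,0,0]
    - [-0.214,-1.1,0,0,0,0]
    - [-0.257,-1.32,0,0,0,0]
    - [-0.295,-1.52,0,0,0,0]
    - [-0.325,-1.67,0,0,0,0]
    - [-0.342,-1.76,0,0,0,0]
    - [-0.35,-1.8,0,0,0,0]
    - [-0.35,-1.8,0,0,0,0]

```text
clock: 4.7
tcp_pos: [0.6106, -0.0236, 0.0573]
orientation: [0.001, 0.093, 0.996, 0.002]
wrist_force: [1.4, 7.3, 5.8]
finger_gap: 0.0144
grip_force: 39.3
```

```bash
python3 - <<'E'
from h import *
shot('wrist','w2'); s=env.get_state(); print(s['tcp_pos'],s['wrist_force'],s['finger_gap'])
a=cv2.imread('pics/w2.png')[100:310,140:420]; cv2.imwrite('pics/w2b.png',cv2.resize(a,None,fx=2.8,fy=2.8,interpolation=2))
E
```

```text
[ 0.61058114 -0.02343207  0.05723859] [0.49305363 7.02759249 6.12148903] 0.014462665720057178
```

View pics/w2b.png

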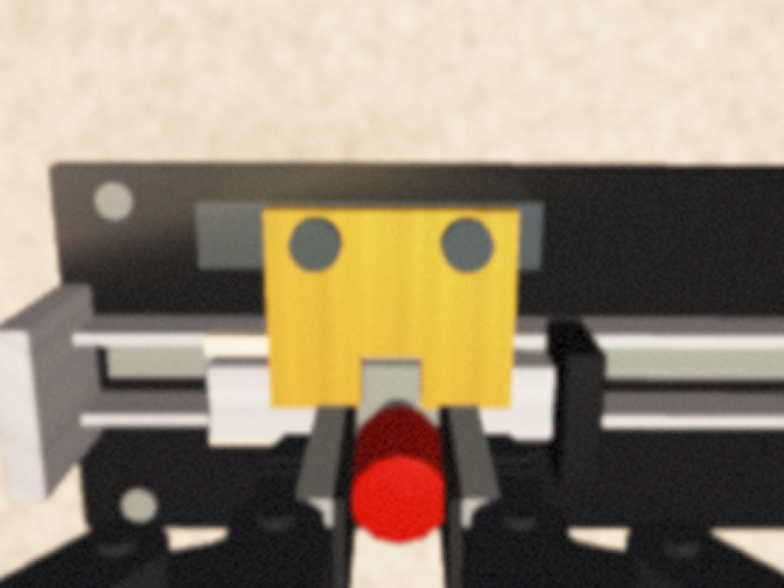

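The knob's red top is centred near (399,500) in the crop and the notch spans u=361 to 421, with its middle at 391. They are almost aligned, so I'm computing the offset.

```bash
python3 - <<'E'
from h import *
f=lambda u,v,z: at('w2',140+(u+.5)/2.8-.5,100+(v+.5)/2.8-.5,z)
t=np.radians(79);X=np.array([np.cos(t),np.sin(t),0]);Y=np.array([-np.sin(t),np.cos(t),0])
c=np.array([.623,.0427,0])
for n,q in dict(k=f(398.5,500,.076),nl=f(361,405,.051),nr=f(421,405,.051),ni=f(361,360,.051),pl=f(271,407,.051),pr=f(513,407,.051),tcp=env.get_state()['tcp_pos']).items(): print(n,q,np.round([(q-c)@X*1e3,(q-c)@Y*1e3],1))
E
```

```text
k [ 0.6094 -0.0237  0.076 ] [-67.8   0.7]
nl [ 0.6025 -0.0292  0.051 ] [-74.5   6.4]
nr [ 0.6045 -0.0185  0.051 ] [-63.6   6.5]
ni [ 0.594  -0.0275  0.051 ] [-74.4  15.1]
pl [ 0.5998 -0.0453  0.051 ] [-90.8   6. ]
pr [ 0.6081 -0.0021  0.051 ] [-46.8   6.1]
tcp [ 0.61058114 -0.02343207  0.05723859] [-67.3  -0.4]
```

Emit:
jog_arm:
  rows:
    - [-0.004,-0.02,0,0,0,0]
    - [-0.006,-0.03,0,0,0,0]
    - [-0.006,-0.03,0,0,0,0]
    - [-0.03,-0.025,0,0,0,0]
    - [-0.055,-0.02,0,0,0,0]
    - [-0.075,-0.016,0,0,0,0]
    - [-0.09,-0.013,0,0,0,0]
    - [-0.1,-0.011,0,0,0,0]
    - [-0.1,-0.011,0,0,0,0]

```text
clock: 5.5
tcp_pos: [0.6069, -0.0235, 0.0573]
orientation: [0.001, 0.093, 0.996, 0.002]
wrist_force: [1.3, 5.9, 5.1]
finger_gap: 0.0143
grip_force: 39.2
```

Emit:
jog_arm:
  rows:
    - [-0.02,0.004,0,0,0,0]
    - [-0.045,0.009,0,0,0,0]
    - [-0.07,0.014,0,0,0,0]
    - [-0.095,0.019,0,0,0,0]
    - [-0.115,0.023,0,0,0,0]
    - [-0.13,0.025,0,0,0,0]
    - [-0.13,0.025,0,0,0,0]

```text
clock: 6.08
tcp_pos: [0.6016, -0.0225, 0.0572]
orientation: [0.001, 0.093, 0.996, 0.002]
wrist_force: [1.5, 7.3, 5.8]
finger_gap: 0.0144
grip_force: 39.2
```

Emit:
jog_arm:
  rows:
    - [0.002,0.01,0,0,0,0]
    - [0.004,0.02,0,0,0,0]
    - [0.006,0.03,0,0,0,0]
    - [0.007,0.037,0,0,0,0]
    - [0.009,0.045,0,0,0,0]
    - [0.009,0.045,0,0,0,0]

```text
clock: 6.58
tcp_pos: [0.6019, -0.0215, 0.0573]
orientation: [0.001, 0.093, 0.996, 0.001]
wrist_force: [1.2, 4.6, 5.9]
finger_gap: 0.0142
grip_force: 39.3
```

Emit:
jog_arm:
  rows:
    - [0.002,0.01,0,0,0,0]
    - [0.004,0.02,0,0,0,0]
    - [0.005,0.025,0,0,0,0]
    - [0.005,0.025,0,0,0,0]

```text
clock: 6.92
tcp_pos: [0.6019, -0.0214, 0.0573]
orientation: [0.001, 0.093, 0.996, 0.0]
wrist_force: [-0.6, 2.5, 6.2]
finger_gap: 0.0146
grip_force: 39.3
```

Emit:
jog_arm:
  rows:
    - [0,0,0,0,0,0]
    - [0,0,0,0,0,0]
    - [0,0,0,0,0,0]
    - [0,0,0.05,0,0,0]
    - [0,0,0.2,0,0,0]
    - [0,0,0.6,0,0,0]
    - [0,0,1.2,0,0,0]
    - [0,0,2,0,0,0]
    - [0,0,2.6,0,0,0]
    - [0,0,2.6,0,0,0]
  jaw: 0.1

```text
clock: 7.75
tcp_pos: [0.6041, -0.0221, 0.1665]
orientation: [0.005, 0.094, 0.996, -0.0]
wrist_force: [1.5, 0.3, 1.0]
finger_gap: 0.0386
grip_force: 0.0
```

```bash
python3 - <<'E'
from h import *
c=shot('wrist','w3'); s=env.get_state(); print(s['tcp_pos'],s['orientation'],s['wrist_force'])
a=c['pixels'].astype(int); m=(a[...,0]>140)&(a[...,1]<60)&(a[...,2]<60)
n,l,st,ce=cv2.connectedComponentsWithStats(m.astype(np.uint8))
t=np.radians(79);X=np.array([np.cos(t),np.sin(t),0]);Y=np.array([-np.sin(t),np.cos(t),0])
for i in range(1,n):
    if st[i,4]>80:
        q=at('w3',*ce[i],.076); d=q-np.array([.623,.0427,0]); print(st[i],q,np.round([d@X*1e3,d@Y*1e3],1))
E
```

```text
[ 0.60316019 -0.02199785  0.16390711] [ 3.36818774e-03  9.36391006e-02  9.95600471e-01 -2.75337242e-04] [ 0.00389334 -0.02059758  0.66815153]
[490 165  12  13 118] [0.6036 0.1411 0.076 ] [92.9 37.8]
[274 197  18  18 260] [ 0.6002 -0.0212  0.076 ] [-67.1  10.2]
```

Emit:
jog_arm:
  rows:
    - [-1,-0.2,0.2,0,0,0.5]
    - [-2,-0.4,0.3,0,0,1]
    - [-3,-0.6,0.3,0,0,1.5]
    - [-3.8,-0.73,0.2,0,0,1.8]
    - [-3.8,-0.73,0.2,0,0,1.8]
    - [-3.8,-0.73,0.2,0,0,1.8]
  jaw: -0.18

```text
clock: 8.3
tcp_pos: [0.4464, -0.0505, 0.1672]
orientation: [-0.001, 0.0, 1.0, 0.0]
wrist_force: [0.2, 0.2, -0.2]
finger_gap: 0.0506
grip_force: 0.0
```

```bash
python3 - <<'E'
from h import *
c=shot('wrist','w4'); s=env.get_state(); print(s['tcp_pos'],s['orientation'],s['finger_gap'])
a=cv2.imread('pics/w4.png'); cv2.imwrite('pics/w4b.png',cv2.resize(a,(800,600),interpolation=2))
E
```

```text
[ 0.44839817 -0.05081118  0.16775151] [-7.50079304e-05  3.60334565e-05  9.99999992e-01  9.96483593e-05] 0.05023192841800244
```

View pics/w4b.png

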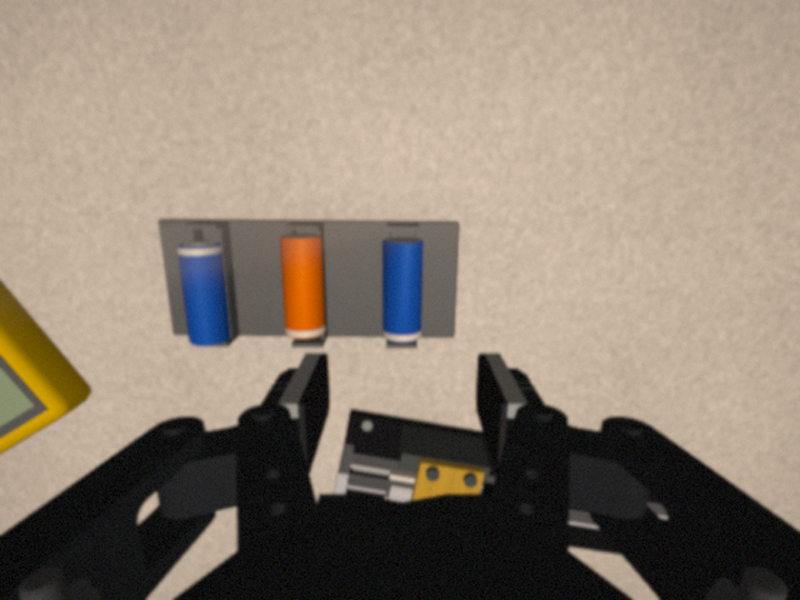

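```bash
python3 - <<'E'
from h import *
w=lambda u,v,z:W(u,v,z,'w4')
print('far',w(403,239,.04),w(402,341,.043),w(384,290,.03),w(422,290,.03))
print('near',w(199,246,.04),w(210,343,.043),w(184,295,.03),w(228,295,.03))
print('tray',w(160,220,.006),w(459,222,.006),w(455,336,.006),w(172,335,.006))
E
```

```text
far [ 0.4165 -0.0503  0.04  ] [ 0.4811 -0.0511  0.043 ] [ 0.4509 -0.0626  0.03  ] [ 0.4509 -0.0381  0.03  ]
near [ 0.4205 -0.1744  0.04  ] [ 0.4822 -0.1735  0.043 ] [ 0.454  -0.1926  0.03  ] [ 0.454 -0.164  0.03 ]
tray [ 0.408  -0.2142  0.006 ] [ 0.4097 -0.0124  0.006 ] [ 0.4914 -0.0127  0.006 ] [ 0.4903 -0.2173  0.006 ]
```

Emit:
jog_arm:
  rows:
    - [0.02,0,-0.7,0,0,0]
    - [0.02,0,-1.5,0,0,0]
    - [0.02,0,-2.2,0,0,0]
    - [0.02,0,-2.9,0,0,0]
    - [0.02,0,-3.4,0,0,0]
    - [0.02,0,-3.7,0,0,0]
    - [0.02,0,-3.82,0,0,0]
    - [0.02,0,-3.85,0,0,0]
    - [0.02,0,-3.85,0,0,0]
    - [0.02,0,-3.85,0,0,0]

```text
clock: 9.18
tcp_pos: [0.451, -0.051, 0.0148]
orientation: [0.001, -0.001, 1.0, -0.0]
wrist_force: [0.0, -0.2, -0.0]
finger_gap: 0.0506
grip_force: 0.0
```

Emit:
jog_arm:
  rows:
    - [0,0,0,0,0,0]
    - [0,0,0,0,0,0]
    - [0,0,0,0,0,0]
    - [0,0,0,0,0,0]
    - [0,0,0,0,0,0]
    - [0,0,0,0,0,0]
  jaw: 1
  force: 30

```text
clock: 9.68
tcp_pos: [0.4506, -0.0508, 0.0149]
orientation: [0.001, -0.001, 1.0, -0.0]
wrist_force: [-0.1, 2.2, 6.6]
finger_gap: 0.025
grip_force: 29.5
```

Emit:
jog_arm:
  rows:
    - [0,0,0.3,0,0,0]
    - [0,0,1,0,0,0]
    - [0,0,1.9,0,0,0]
    - [0.3,0.3,2.8,0,0,1.1]
    - [1,0.9,3.4,0,0,2.2]
    - [1.7,1.5,3.4,0,0,3.3]
    - [2.4,2.1,3.4,0,0,4.5]
    - [3.1,2.8,3.4,0,0,5.7]
    - [3.7,3.4,3.4,0,0,6.8]
    - [4.2,3.9,3.4,0,0,8]
    - [4.5,4.2,3.4,0,0,9.2]
    - [4.7,4.325,3.4,0,0,10.3]

```text
clock: 10.68
tcp_pos: [0.6386, 0.1244, 0.1491]
orientation: [-0.0, -0.518, 0.856, 0.0]
wrist_force: [0.1, -0.2, -0.7]
finger_gap: 0.0254
grip_force: 29.8
```

Emit:
jog_arm:
  rows:
    - [0,0,0,0,0,1.1]
    - [0,0,0,0,0,2.2]
    - [0,0,-0.3,0,0,2.87]
    - [0,0,-1,0,0,2.87]
    - [0,0,-1.7,0,0,2.87]
    - [0,0,-2.2,0,0,2.87]
    - [0,0,-2.5,0,0,2.87]
    - [0,0,-2.5,0,0,2.87]
    - [0,0,-2.5,0,0,2.87]

```text
clock: 11.43
tcp_pos: [0.6373, 0.1221, 0.0497]
orientation: [-0.001, -0.637, 0.771, 0.0]
wrist_force: [0.7, 0.9, -1.6]
finger_gap: 0.0248
grip_force: 29.8
```

```bash
cat >> h.py <<'E'
t=np.radians(79);X=np.array([np.cos(t),np.sin(t),0]);Y=np.array([-np.sin(t),np.cos(t),0]);C=np.array([.623,.0427,0])
def st():
    s=env.get_state(); p=s['tcp_pos']; o=s['orientation']
    print(p.round(4),'track',np.round([(p-C)@X*1e3,(p-C)@Y*1e3],1),'yaw',np.degrees(2*np.arctan2(o[2],o[1])).round(2),'F',s['wrist_force'].round(1),'gap',s['finger_gap'].round(4))
E
python3 -c "from h import *; st()"
```

```text
Traceback (most recent call last):
  File "h.py", line 21, in st
    print(p.round(4),'track',np.round([(p-C)@X*1e3,(p-C)@Y*1e3],1),'yaw',np.degrees(2*np.arctan2(o[2],o[1])).round(2),'F',s['wrist_force'].round(1),'gap',s['finger_gap'].round(4))
                                                                                                                                                          ^^^^^^^^^^^^^^^^^^^^^
AttributeError: 'float' object has no attribute 'round'
```

Emit:
jog_arm:
  rows:
    - [0.01,0,-0.2,0,0,0]
    - [0.012,0,-0.4,0,0,0]
    - [0.012,0,-0.55,0,0,0]
    - [0.012,0,-0.66,0,0,0]
    - [0.012,0,-0.73,0,0,0]
    - [0.012,0,-0.77,0,0,0]
    - [0.012,0,-0.78,0,0,0]
    - [0.012,0,-0.78,0,0,0]
    - [0.012,0,-0.78,0,0,0]

```text
clock: 12.18
tcp_pos: [0.6384, 0.1223, 0.0192]
orientation: [0.0, -0.637, 0.771, -0.0]
wrist_force: [0.7, 0.5, -0.1]
finger_gap: 0.0252
grip_force: 29.8
```

```bash
sed -i "s/s\['finger_gap'\].round(4)/round(s['finger_gap'],4)/" h.py; python3 -c "from h import *; st()"
```

```text
[0.6384 0.1223 0.0192] track [81.1  0. ] yaw 259.08 F [ 0.7  0.5 -0.1] gap 0.0252
```

Emit:
jog_arm:
  rows:
    - [0,0,-0.015,0,0,0]
    - [0,0,-0.03,0,0,0]
    - [0,0,-0.04,0,0,0]
    - [0,0,-0.045,0,0,0]
    - [0,0,-0.045,0,0,0]

```text
clock: 12.6
tcp_pos: [0.6383, 0.1223, 0.0173]
orientation: [0.0, -0.637, 0.771, -0.0]
wrist_force: [-0.3, 0.2, -0.6]
finger_gap: 0.0253
grip_force: 29.8
```

Emit:
jog_arm:
  rows:
    - [0,0,-0.01,0,0,0]
    - [0,0,-0.02,0,0,0]
    - [0,0,-0.02,0,0,0]

```text
clock: 12.85
tcp_pos: [0.6384, 0.1223, 0.0171]
orientation: [0.0, -0.637, 0.771, -0.0]
wrist_force: [-2.4, -0.9, 4.1]
finger_gap: 0.0249
grip_force: 30.3
```

Emit:
jog_arm:
  rows:
    - [0,0,0,0,0,0]
    - [0,0,0,0,0,0]
    - [0,0,0,0,0,0]
    - [0,0,0.1,0,0,0]
    - [0,0,0.4,0,0,0]
    - [0,0,1,0,0,0]
    - [0,0,1.9,0,0,0]
    - [0,0,2.8,0,0,0]
    - [0,0,3.5,0,0,0]
    - [0,0,3.5,0,0,0]
  jaw: 0.06

```text
clock: 13.68
tcp_pos: [0.6422, 0.1226, 0.1652]
orientation: [0.005, -0.637, 0.771, -0.004]
wrist_force: [0.7, 0.4, 1.2]
finger_gap: 0.0403
grip_force: 0.0
```

```bash
python3 - <<'E'
from h import *
st(); shot('wrist','w5'); shot('scene','s5')
a=cv2.resize(cv2.imread('pics/w5.png'),None,fx=1.0,fy=1.0)
b=cv2.resize(cv2.imread('pics/s5.png')[185:265,180:365],(560,242),interpolation=2)[:180]
cv2.imwrite('pics/w5b.png',np.vstack([a,b]))
E
```

```text
[0.6422 0.1226 0.1652] track [82.1 -3.6] yaw 259.08 F [0.7 0.4 1.2] gap 0.0403
```

View pics/w5b.png

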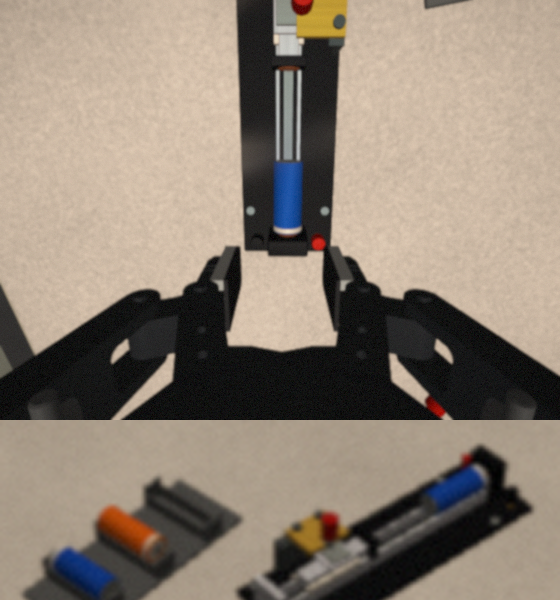

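The first cell lies in the groove with its collar towards the contact, collar near (287,232) and flat end near (287,161). The follower is parked with its shoe near (288,62).

```bash
python3 - <<'E'
from h import *
for q in [at('w5',287,161.5,.044),at('w5',287,233,.045),at('w5',287,68,.04)]: print(q,np.round([(q-C)@X*1e3,(q-C)@Y*1e3],1))
st()
E
```

```text
[0.6325 0.0887 0.044 ] [47.  -0.5]
[0.6443 0.1511 0.045 ] [110.5  -0.2]
[0.6189 0.0167 0.04  ] [-26.3  -0.9]
[0.6396 0.1224 0.1592] track [81.4 -1.1] yaw 259.08 F [-0.3  0.5 -0.6] gap 0.0402
```

Emit:
jog_arm:
  rows:
    - [-0.4,-0.6,0.1,0,0,-1.15]
    - [-0.9,-1.4,0.1,0,0,-2.3]
    - [-1.4,-2.2,0.1,0,0,-3.45]
    - [-1.9,-3,0.1,0,0,-4.6]
    - [-2.4,-3.8,0.1,0,0,-5.75]
    - [-2.9,-4.6,0.1,0,0,-6.9]
    - [-3.4,-5.4,0.1,0,0,-8.05]
    - [-3.9,-6.2,0.1,0,0,-9.2]
    - [-4.3,-6.9,0.1,0,0,-10.35]
    - [-4.6,-7.35,0.1,0,0,-11.5]
    - [-4.7,-7.52,0.1,0,0,-12.6]
    - [-4.7,-7.52,0.1,0,0,-13.18]
  jaw: -0.18

```text
clock: 14.78
tcp_pos: [0.448, -0.1798, 0.1591]
orientation: [-0.001, 0.005, 1.0, 0.001]
wrist_force: [-0.0, 0.1, 0.5]
finger_gap: 0.0501
grip_force: 0.0
```

Emit:
jog_arm:
  rows:
    - [0,0,0,0,0,0]
    - [0,0,-0.3,0,0,0]
    - [0,0,-1,0,0,0]
    - [0,0,-1.7,0,0,0]
    - [0,0,-2.2,0,0,0]
    - [0,0,-2.5,0,0,0]
    - [0,0,-2.5,0,0,0]
    - [0,0,-2.5,0,0,0]

```text
clock: 15.45
tcp_pos: [0.4493, -0.1775, 0.0593]
orientation: [-0.001, -0.001, 1.0, 0.001]
wrist_force: [-0.2, 0.0, -0.5]
finger_gap: 0.0507
grip_force: 0.0
```

```bash
python3 - <<'E'
from h import *
st(); c=shot('wrist','w6'); a=c['pixels'].astype(int)
m=((a[...,2]>90)&(a[...,0]<70)).astype(np.uint8)
n,l,s,ce=cv2.connectedComponentsWithStats(m)
for i in range(1,n):
    if s[i,4]>400: print(s[i],ce[i],at('w6',*ce[i],.036))
E
```

```text
[ 0.4493 -0.1775  0.0593] track [-249.3  128.5] yaw 180.11 F [-0.2  0.  -0.5] gap 0.0507
[ 258  206   45   98 3939] [279.4620462  253.95455699] [ 0.455  -0.1791  0.036 ]
```

```bash
python3 -c "
from h import *
print(at('w6',280,304,.041),at('w6',280,206,.043))"
```

```text
[ 0.4843 -0.1788  0.041 ] [ 0.4247 -0.1788  0.043 ]
```

Emit:
jog_arm:
  rows:
    - [0,-0.035,-0.3,0,0,0]
    - [0,-0.035,-0.6,0,0,0]
    - [0,-0.035,-0.85,0,0,0]
    - [0,-0.035,-1,0,0,0]
    - [0,-0.035,-1.08,0,0,0]
    - [0,-0.035,-1.11,0,0,0]
    - [0,-0.035,-1.11,0,0,0]

```text
clock: 16.08
tcp_pos: [0.4503, -0.18, 0.0161]
orientation: [0.0, -0.0, 1.0, 0.0]
wrist_force: [0.3, 0.3, 0.8]
finger_gap: 0.0508
grip_force: 0.0
```

Emit:
jog_arm:
  rows:
    - [0,0,0,0,0,0]
    - [0,0,0,0,0,0]
    - [0,0,0,0,0,0]
    - [0,0,0,0,0,0]
    - [0,0,0,0,0,0]
    - [0,0,0,0,0,0]
  jaw: 1
  force: 30

```text
clock: 16.58
tcp_pos: [0.4505, -0.1789, 0.0165]
orientation: [0.001, -0.0, 1.0, 0.001]
wrist_force: [-0.4, 5.5, 4.8]
finger_gap: 0.0251
grip_force: 29.3
```

Emit:
jog_arm:
  rows:
    - [0,0,0.3,0,0,0]
    - [0,0,1,0,0,0]
    - [0,0,1.9,0,0,0]
    - [0.3,0.4,2.8,0,0,-1.1]
    - [0.9,1.2,3.4,0,0,-2.2]
    - [1.5,2,3.4,0,0,-3.3]
    - [2.1,2.8,3.4,0,0,-4.4]
    - [2.7,3.6,3.4,0,0,-5.5]
    - [3.3,4.4,3.4,0,0,-6.6]
    - [3.8,5,3.4,0,0,-7.7]
    - [4.2,5.55,3.4,0,0,-8.8]
    - [4.36,5.8,3.4,0,0,-9.9]

```text
clock: 17.58
tcp_pos: [0.6267, 0.0552, 0.1516]
orientation: [0.001, 0.497, 0.868, 0.001]
wrist_force: [-1.0, -1.3, 0.0]
finger_gap: 0.0249
grip_force: 29.8
```

Emit:
jog_arm:
  rows:
    - [0,0,0,0,0,-1.1]
    - [0,0,0,0,0,-2.2]
    - [0,0,0,0,0,-3.3]
    - [0,0,0,0,0,-4.4]
    - [0,0,0,0,0,-5.5]
    - [0,0,-0.3,0,0,-6.6]
    - [0,0,-1,0,0,-6.95]
    - [0,0,-1.7,0,0,-6.95]
    - [0,0,-2.2,0,0,-6.95]
    - [0,0,-2.4,0,0,-6.95]
    - [0,0,-2.4,0,0,-6.95]
    - [0,0,-2.4,0,0,-6.95]

```text
clock: 18.58
tcp_pos: [0.6248, 0.0519, 0.0563]
orientation: [0.0, 0.772, 0.635, -0.0]
wrist_force: [0.2, -0.8, -0.9]
finger_gap: 0.0253
grip_force: 29.8
```

```bash
python3 -c "from h import *; st()"
```

```text
[0.6248 0.0519 0.0563] track [9.4 0. ] yaw 78.89 F [ 0.2 -0.8 -0.9] gap 0.0253
```

Emit:
jog_arm:
  rows:
    - [0.004,0.022,-0.2,0,0,0]
    - [0.004,0.022,-0.42,0,0,0]
    - [0.004,0.022,-0.6,0,0,0]
    - [0.004,0.022,-0.74,0,0,0]
    - [0.004,0.022,-0.83,0,0,0]
    - [0.004,0.022,-0.88,0,0,0]
    - [0.004,0.022,-0.9,0,0,0]
    - [0.004,0.022,-0.9,0,0,0]
    - [0.004,0.022,-0.9,0,0,0]

```text
clock: 19.33
tcp_pos: [0.625, 0.0529, 0.0201]
orientation: [0.0, 0.772, 0.635, 0.0]
wrist_force: [-0.3, 0.1, -0.6]
finger_gap: 0.0249
grip_force: 29.8
```

```bash
python3 -c "from h import *; st()"
```

```text
[0.625  0.0529 0.0201] track [10.4 -0. ] yaw 78.89 F [-0.3  0.1 -0.6] gap 0.0249
```

Emit:
jog_arm:
  rows:
    - [0,0,-0.01,0,0,0]
    - [0,0,-0.02,0,0,0]
    - [0,0,-0.03,0,0,0]
    - [0,0,-0.035,0,0,0]
    - [0,0,-0.035,0,0,0]

```text
clock: 19.75
tcp_pos: [0.625, 0.0529, 0.0188]
orientation: [0.0, 0.772, 0.635, 0.0]
wrist_force: [0.2, -0.2, 1.2]
finger_gap: 0.0252
grip_force: 30.0
```

Emit:
jog_arm:
  rows:
    - [0,0,-0.008,0,0,0]
    - [0,0,-0.008,0,0,0]
    - [0,0,-0.008,0,0,0]
    - [0,0,0.1,0,0,0]
    - [0,0,0.4,0,0,0]
    - [0,0,1,0,0,0]
    - [0,0,1.9,0,0,0]
    - [0,0,2.8,0,0,0]
    - [0,0,3.4,0,0,0]
    - [0,0,3.4,0,0,0]
  jaw: 0.06

```text
clock: 20.58
tcp_pos: [0.6285, 0.0529, 0.1627]
orientation: [0.004, 0.772, 0.635, 0.004]
wrist_force: [1.3, 0.3, 0.6]
finger_gap: 0.0402
grip_force: 0.0
```

Emit:
jog_arm:
  rows:
    - [0,-0.2,0,0,0,1.15]
    - [-0.1,-0.5,0,0,0,2.3]
    - [-0.2,-0.8,0,0,0,3.45]
    - [-0.3,-1.1,0,0,0,4.6]
    - [-0.4,-1.4,0,0,0,5.75]
    - [-0.5,-1.65,0,0,0,6.9]
    - [-0.575,-1.86,0,0,0,8.05]
    - [-0.575,-1.86,0,0,0,9.2]
    - [-0.575,-1.86,0,0,0,10.35]
    - [-0.575,-1.86,0,0,0,11.5]
    - [-0.575,-1.86,0,0,0,12.65]
    - [-0.575,-1.86,0,0,0,13.8]

```text
clock: 21.58
tcp_pos: [0.6016, -0.0215, 0.1549]
orientation: [0.0, 0.156, 0.988, 0.0]
wrist_force: [-0.1, 0.6, -0.8]
finger_gap: 0.0404
grip_force: 0.0
```

Emit:
jog_arm:
  rows:
    - [0,0,0,0,0,1.22]
    - [0,0,0,0,0,1.22]
    - [0,0,0,0,0,1.22]
    - [0,0,0,0,0,1.22]

```text
clock: 21.92
tcp_pos: [0.6017, -0.0214, 0.1547]
orientation: [0.0, 0.097, 0.995, 0.0]
wrist_force: [-0.1, 0.2, -0.4]
finger_gap: 0.0399
grip_force: 0.0
```

```bash
python3 - <<'E'
from h import *
st(); shot('wrist','w7')
a=cv2.imread('pics/w7.png')[:300]; cv2.imwrite('pics/w7b.png',cv2.resize(a,None,fx=1.42,fy=1.42,interpolation=2))
E
```

```text
[ 0.6017 -0.0214  0.1547] track [-67.    8.7] yaw 168.84 F [-0.1  0.2 -0.4] gap 0.0399
```

View pics/w7b.png

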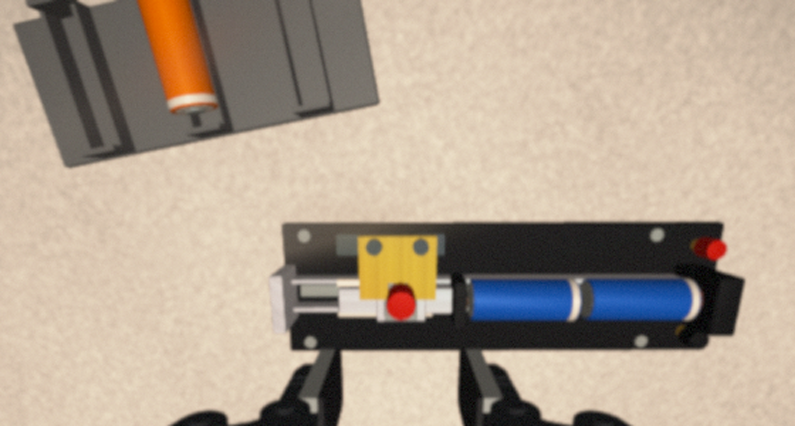

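Both blue cells lie in line, with collars at (575,300) and (693,298) towards the contact. The knob is parked in the notch at (401,303). Next I'll grip it.

Emit:
jog_arm:
  rows:
    - [0,0,-0.5,0,0,0]
    - [0,0,-1.1,0,0,0]
    - [0,0,-1.7,0,0,0]
    - [0,0,-2.1,0,0,0]
    - [0,0,-2.35,0,0,0]
    - [0,0,-2.43,0,0,0]
    - [0,0,-2.44,0,0,0]
    - [0,0,-2.44,0,0,0]
    - [0,0,-2.44,0,0,0]

```text
clock: 22.72
tcp_pos: [0.6029, -0.0216, 0.0583]
orientation: [0.001, 0.096, 0.995, -0.0]
wrist_force: [0.3, -0.3, 0.6]
finger_gap: 0.04
grip_force: 0.0
```

Emit:
jog_arm:
  rows:
    - [0,0,0,0,0,0]
    - [0,0,0,0,0,0]
    - [0,0,0,0,0,0]
    - [0,0,0,0,0,0]
    - [0,0,0,0,0,0]
    - [0,0,0,0,0,0]
    - [0,0,0,0,0,0]
  jaw: 1
  force: 40

```text
clock: 23.3
tcp_pos: [0.6025, -0.0214, 0.058]
orientation: [0.001, 0.096, 0.995, 0.0]
wrist_force: [-0.9, 0.4, 6.8]
finger_gap: 0.014
grip_force: 39.0
```

Emit:
jog_arm:
  rows:
    - [-0.003,-0.015,0,0,0,0]
    - [-0.006,-0.03,0,0,0,0]
    - [-0.009,-0.045,0,0,0,0]
    - [-0.011,-0.055,0,0,0,0]
    - [-0.011,-0.055,0,0,0,0]

```text
clock: 23.72
tcp_pos: [0.6025, -0.0218, 0.0581]
orientation: [0.001, 0.095, 0.995, 0.002]
wrist_force: [0.4, 8.0, 5.5]
finger_gap: 0.0141
grip_force: 39.2
```

Emit:
jog_arm:
  rows:
    - [-0.002,-0.01,0,0,0,0]
    - [-0.004,-0.02,0,0,0,0]
    - [-0.005,-0.025,0,0,0,0]
    - [0.02,-0.03,0,0,0,0]
    - [0.05,-0.035,0,0,0,0]
    - [0.075,-0.04,0,0,0,0]
    - [0.095,-0.044,0,0,0,0]
    - [0.095,-0.044,0,0,0,0]

```text
clock: 24.38
tcp_pos: [0.6065, -0.0233, 0.058]
orientation: [0.001, 0.095, 0.995, 0.002]
wrist_force: [1.3, 7.7, 5.6]
finger_gap: 0.0144
grip_force: 39.2
```

Emit:
jog_arm:
  rows:
    - [0.025,-0.005,0,0,0,0]
    - [0.05,-0.01,0,0,0,0]
    - [0.075,-0.015,0,0,0,0]
    - [0.1,-0.02,0,0,0,0]
    - [0.12,-0.023,0,0,0,0]
    - [0.13,-0.025,0,0,0,0]
    - [0.13,-0.025,0,0,0,0]

```text
clock: 24.97
tcp_pos: [0.6111, -0.0242, 0.058]
orientation: [0.001, 0.095, 0.995, 0.002]
wrist_force: [0.7, 7.9, 6.0]
finger_gap: 0.0141
grip_force: 39.3
```

```bash
python3 -c "from h import *; st()"
```

```text
[ 0.6111 -0.0242  0.058 ] track [-68.   -1.1] yaw 169.11 F [0.7 7.9 6. ] gap 0.0141
```

Emit:
jog_arm:
  rows:
    - [0.01,-0.002,0,0,0,0]
    - [0.014,0.02,0,0,0,0]
    - [0.019,0.045,0,0,0,0]
    - [0.024,0.07,0,0,0,0]
    - [0.029,0.095,0,0,0,0]
    - [0.034,0.12,0,0,0,0]
    - [0.038,0.145,0,0,0,0]
    - [0.043,0.17,0,0,0,0]
    - [0.048,0.195,0,0,0,0]
    - [0.053,0.22,0,0,0,0]
    - [0.057,0.24,0,0,0,0]
    - [0.057,0.24,0,0,0,0]

```text
clock: 25.97
tcp_pos: [0.613, -0.0147, 0.058]
orientation: [0.001, 0.095, 0.995, 0.002]
wrist_force: [-0.5, 6.5, 7.6]
finger_gap: 0.0143
grip_force: 39.3
```

```bash
python3 -c "from h import *; st()"
```

```text
[ 0.613  -0.0147  0.058 ] track [-58.3  -1.1] yaw 169.11 F [-0.5  6.5  7.6] gap 0.0143
```

Emit:
jog_arm:
  rows:
    - [0.002,0.01,0,0,0,0]
    - [0.004,0.02,0,0,0,0]
    - [0.006,0.03,0,0,0,0]
    - [0.008,0.04,0,0,0,0]
    - [0.008,0.04,0,0,0,0]

```text
clock: 26.38
tcp_pos: [0.6133, -0.0134, 0.058]
orientation: [0.001, 0.095, 0.995, 0.002]
wrist_force: [-1.0, 6.0, 7.1]
finger_gap: 0.0143
grip_force: 39.3
```

Emit:
jog_arm:
  rows:
    - [0.002,0.01,0,0,0,0]
    - [0.004,0.02,0,0,0,0]
    - [0.006,0.03,0,0,0,0]
    - [0.008,0.04,0,0,0,0]
    - [0.008,0.04,0,0,0,0]

```text
clock: 26.8
tcp_pos: [0.6135, -0.0123, 0.058]
orientation: [0.001, 0.095, 0.995, 0.001]
wrist_force: [-1.4, 5.2, 7.3]
finger_gap: 0.0142
grip_force: 39.3
```

Emit:
jog_arm:
  rows:
    - [0.002,0.01,0,0,0,0]
    - [0.004,0.02,0,0,0,0]
    - [0.006,0.03,0,0,0,0]
    - [0.006,0.03,0,0,0,0]

```text
clock: 27.13
tcp_pos: [0.6135, -0.0121, 0.058]
orientation: [0.0, 0.096, 0.995, 0.0]
wrist_force: [-2.4, 0.5, 8.6]
finger_gap: 0.0142
grip_force: 39.4
```

The spring force has gone over to the cells and the wrist reads about 0 along the track, so I'm releasing.

Emit:
jog_arm:
  rows:
    - [0,0,0,0,0,0]
    - [0,0,0,0,0,0]
    - [0,0,0,0,0,0]
    - [0,0,0.05,0,0,0]
    - [0,0,0.2,0,0,0]
    - [0,0,0.6,0,0,0]
    - [0,0,1.2,0,0,0]
    - [0,0,2,0,0,0]
    - [0,0,2.6,0,0,0]
    - [0,0,2.6,0,0,0]
    - [0,0,2.6,0,0,0]
    - [0,0,2.6,0,0,0]
  jaw: 0.1

```text
clock: 28.13
tcp_pos: [0.6132, -0.0124, 0.1606]
orientation: [-0.0, 0.096, 0.995, 0.0]
wrist_force: [-1.4, -0.4, -0.6]
finger_gap: 0.0384
grip_force: 0.0
```

```bash
python3 - <<'E'
from h import *
st(); shot('wrist','w8')
a=cv2.imread('pics/w8.png')[:300]; cv2.imwrite('pics/w8b.png',cv2.resize(a,None,fx=1.42,fy=1.42,interpolation=2))
E
```

```text
[ 0.6132 -0.0124  0.1606] track [-56.   -0.9] yaw 169.01 F [-1.4 -0.4 -0.6] gap 0.0384
```

View pics/w8b.png

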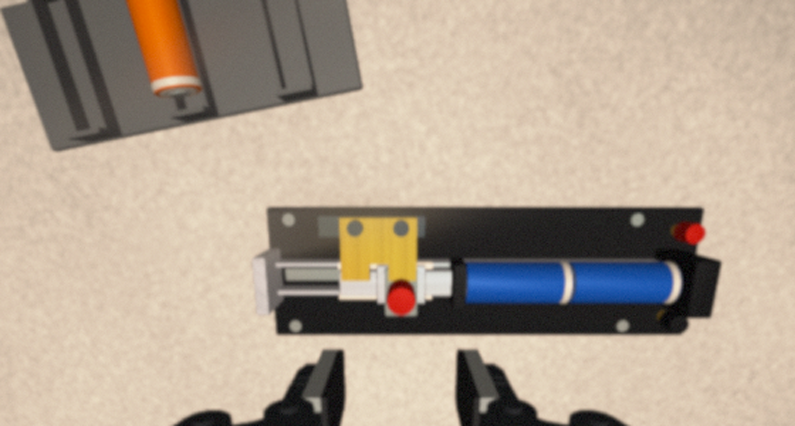

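The knob at (401,300) is out of the notch. The shoe at (458,282) presses both cells together against the contact block near (690,283), with no gaps.

```bash
python3 -c "
from workcell import env
print(env.hand_in())"
```

```text
the job is handed in; nothing more can be done
None
```

Both blue cells are in the track, buttons towards the contact and held tight by the follower; the orange cell, meter and screwdriver were left alone, and the job was handed in at about 28 s (the hand-in returned no verdict).

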